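# Load the router's backup battery and push its drawer home

## Task

The spare battery pack goes into the router's backup power unit. Lay the standing pack down on the shelf with its socketed face underneath, without letting it topple or drop, let go of it and take it again so that you can set it down over the two pegs in the open drawer, contact end inward and seated flat; then gently push the drawer fully home until its catch clicks and holds it. Leave everything else on the shelf where it is.

Things in the scene. Friction and masses are not known exactly. Their poses are not given: they have to be found in the camera images.
- battery_pack: spare battery pack, grey plastic block 120 x 54 x 40 mm, 0.36 to 0.59 kg, loose, at first standing on its plain end. Origin: centre of that end. +z: along the 120 mm length to the contact end (four brass contacts). x: through the 40 mm thickness; the +x face, 20 mm off the axis, has the sockets, the other broad face five dark ribs. y: across the 54 mm between plain flat sides
- pack_base (a point): centre of the pack's socketed face (+20 mm x, +60 mm z from its origin); axes as the pack's. On that face's centre line are two square blind sockets, 11 mm deep: a 23 mm wide one 32 mm from this point towards the contact end, a 15 mm one 32 mm towards the plain end. Apart from the pack the shelf from x 0.40 to 0.58 and y 0 to 0.40 m is clear
- contact_end (a point): middle of the socketed face's edge at the contact end (+20 mm x, +120 mm z from the pack's origin)
- backup_unit: backup power unit, white plastic box 210 deep (x) x 112 wide (y) x 86 mm high, fixed. Origin: centre of its underside; +x points into it from the front, z up; its front face is at x = -105 mm. The front is open for the drawer below a deck whose underside is 62 mm up: a seated pack passes 4 mm under it, a pack riding on the pegs jams against it
- battery_drawer (a joint): how far the drawer stands out (to the unit's -x), m: 0 home, 0.17 fully out; starts at 0.15 to 0.168. It slides with about 2 N. In the last 14 mm a sprung roller catch resists with up to about 10 N, gives way some 5 mm from home, then pulls the drawer to a firm stop and holds it; let go before that, the drawer is pushed back out to about 14 mm
- seat (a point): point on the drawer's tray floor (18 mm above the shelf) where the centre of the pack's socketed face must come; moves with the drawer, axes as the unit's. Two round taper-tipped pegs 9 mm high: 18 mm thick 32 mm inward (+x), 10 mm thick 32 mm outward. Floor 76 mm wide, side rims 6 mm high; front panel 70 mm outward, 46 mm high; contact block 68 mm inward, 27 mm high
- drawer_front (a point): middle of the outer face of the drawer's front panel, 45 mm above the shelf; moves with the drawer, axes as the unit's, push along +x. The flat white panel is 110 mm wide, 10 mm thick and reaches from 7 to 64 mm above the shelf
- pen_cup: round aluminium pen cup, 72 mm across, 100 mm high, pens up to 165 mm; origin under its centre; loose, leave alone
- phone_stand: red silicone phone stand, 95 x 75 mm, 108 mm high; origin under its centre; loose, leave alone
- sugar_bowl: closed white ceramic sugar bowl, 96 mm across, 105 mm high with its knob; origin under its centre; loose, leave alone
- mug: blue ceramic mug, 82 mm across, 92 mm high, handle at +y; origin under its centre; loose, leave alone
- speaker: black speaker, 85 x 85 x 100 mm; origin under its centre; loose, leave alone
- books: two books lying flat, 200 x 130 mm, 40 mm high together; origin under the lower one's centre; loose, leave alone
There are look-alikes about, which are no part of the job. What is meant by the battery_pack is not green, and is the larger of those in its own colour.

How it is judged (in metres and radians):
On the way, in this order (a step that is already met when the one before it is completed fails the run):
1. the pack lies flat on the shelf on its socketed face, let go and still (angle between battery_pack's own x axis and vertical above 3.05 rad and height (world z) of pack_base below 0.006 m and contact force between battery_pack and the arm below 0.1 N and linear speed of battery_pack below 0.03 m/s), for 0.2 s.
2. the pack is seated flat over both pegs of the open drawer, contact end inward, and let go (horizontal distance between pack_base and seat below 0.006 m and z of pack_base in the frame of seat between -0.0035 and 0.0035 m and angle between battery_pack's own x axis and vertical above 3.07 rad and x of contact_end in the frame of seat above 0.05 m and angle between the z axis of battery_pack and the x axis of backup_unit, either way round below 0.14 rad and contact force between battery_pack and the arm below 0.1 N and value of joint battery_drawer above 0.05 m), for 0.2 s.
At the end, for the whole second after the job is handed in: The drawer is held home (joint below 3 mm) with the pack at rest on its pegs: socketed face down within 3.5 mm of the tray floor and level to 4 degrees, its centre within 6 mm of the seat point, contact end inward (length within 8 degrees of the unit's x), and the robot off it (horizontal distance between pack_base and seat below 0.006 m and z of pack_base in the frame of seat between -0.0035 and 0.0035 m and angle between battery_pack's own x axis and vertical above 3.07 rad and x of contact_end in the frame of seat above 0.05 m and angle between the z axis of battery_pack and the x axis of backup_unit, either way round below 0.14 rad and contact force between battery_pack and the arm below 0.1 N and value of joint battery_drawer below 0.003 m and linear speed of battery_pack below 0.02 m/s); the robot touches nothing.
It fails at once if the pack topples or is dropped (turns faster than 9 rad/s or moves faster than 0.8 m/s) (angular speed of battery_pack above 9 rad/s or linear speed of battery_pack above 0.8 m/s).
It fails at once if the drawer is slammed (closes faster than 0.5 m/s) (velocity of joint battery_drawer below -0.5 m/s).
It fails at once if the robot pushes on the drawer or unit with more than 45 N (contact force between backup_unit and the arm above 45 N).
It fails at once if a bystander (pen cup, phone stand, sugar bowl, mug, speaker, books) is moved by more than 30 mm (distance of any of pen_cup, phone_stand, sugar_bowl, mug, speaker, books from where it was at the start of the episode above 0.03 m).
It also fails if it takes over 72 s, if anything falls off the work surface, if the arm or the gripper's body presses on something with over 40 N, if the wrist force passes 120 N, or if a joint passes its speed limit or range.

## Robot

A 6-joint arm with a two-finger parallel gripper is mounted at the origin on the work surface. World frame = base frame: x ahead of the robot, y to its left, z up, the work surface at z = 0. Lengths are in m, angles in degrees, forces in N, time in s.
With the tool pointing down it reaches from about 0.4 to 0.925 m from the base axis. Payload 12.5 kg.
Tool frame: the origin (TCP) lies between the finger pads; the fingertips stand 19 mm ahead of it and the grasp point (between the pads) is the TCP; z points along the fingers, y is the line along which they close (so a half turn about z gives the same grasp; the last joint's range is limited). The gripper opens to 95 mm and grips with 3 to 60 N. Pads are 20 mm wide; open, the fingers measure 119 mm over their backs; the gripper's body (75 mm by 180 mm) begins 59 mm behind the grasp point.
Start: joints at [68.549, 28.126, 89.318, -0, 62.55, -6.05], TCP at [0.166, 0.603, 0.234] pointing down, gripper open.
Joint ranges: [-177.58, 177.58], [-47.91, 125.51], [2.72, 160], [-65.01, 245.01], [3.68, 167.84], [-153.87, 153.87]. Speed limits (degrees/s): [127.2, 127.2, 159.86, 180, 180, 180].

## Interface

Orientations are given as a 3x3 rotation matrix whose columns are the frame's x, y, z axes.
In Python, from bench import r gives the robot as it stands.
- The arm moves only by the tool arm_command, never from a script. Its argument "rows" is a list of rows, each a list of 6 numbers: the shift along the tool's x, y, z in mm, then the turn, a rotation vector about the tool's x, y, z in degrees. A call has 1 to 20 rows; each row is the pose to reach, as a shift and turn from the pose commanded when the call began, along the tool's axes at that moment; what a row does not reach only later rows make up. A row lasts 1/10 s, in which the tool goes at most 50 mm and 8.59 degrees, less where a joint would pass 70% of its speed; a pose out of reach is approached as far as the arm can. A call with a gripper value outside its range is refused whole. "hand" is the finger opening in mm, from 0 to 95.1, set as the call begins (left out, the last holds). The fingers move at their own pace and stop on an object; "grip_force" is the grip in N (left out, the last holds). Time passes only in rows, so rows that repeat a pose let the fingers close. It gives the time, the measured TCP pose, the force, the opening and the grip force at its end, in the units of the state.
- r.state(): the state, without advancing time (a new reading comes with each control period).
- r.camera(name): name is "side" or "top"; returns a dict with "color" (400x640x3 uint8, red, green, blue), "z_map" (400x640 float32, m along the optical axis (not along the pixel's ray), 0 where there is no reading), "fx", "fy", "cx", "cy" (pixels), "D" ([k1, k2, p1, p2, k3] as OpenCV has them; the pictures are not rectified), "rvec" (rotation vector, rad) and "tvec" (3), from world to camera coordinates, as OpenCV has them. Camera axes: x right, y down, z forward; pixel columns grow to the right and rows downward; lengths in m; the calibration is good to about 2 mm. A picture is of the moment at which its call begins.
- r.finish_job(): hands the job in; it is judged then, once.
The state is a dict: "t": time; "q": joint angles; "qvel": joint speeds; "joint_efforts": joint torques, N m; "position": TCP position; "tcp_rot": TCP orientation; "ft_force": force on the tool from outside, world axes, zero at the start; "wrist_torque": the same for the moment, N m; "finger_gap": finger opening in m; "finger_force": force on a finger pad.
Only numpy, scipy, OpenCV 4.12 (cv2) and the standard library are available. Lean on these libraries where they do the work, as an engineer would, in place of code of your own. Each camera call takes 0.05 s, during which the arm holds its last target. There are 200 camera calls.

## Working session

There is one attempt and no reset: what is moved stays moved. The work goes in short steps, Python scripts to look and compute and a tool call to move; the robot and the scene stay as the last step left them, time stands still between calls to the robot, and variables do not carry over. Pictures are saved under pics/ and viewed, at most 10 in all, crops included, and the job is handed in when it is done.

Besides the shell and the picture viewer there is one more tool, called after "Request:" by a JSON object that holds its "fn" and its "kwargs". arm_command: Moves the arm, as the interface text tells. Its arguments: {"type":"object","properties":{"rows":{"type":"array","items":{"type":"array","items":{"type":"number"}}},"hand":{"type":"number"},"grip_force":{"type":"number"}},"required":["rows"]}

```bash
mkdir -p pics; cat > h.py <<'E'
import numpy as np, cv2
from bench import r
def cam(n):
    c=r.camera(n); c['K']=np.array([[c['fx'],0,c['cx']],[0,c['fy'],c['cy']],[0,0,1.]]); c['R']=cv2.Rodrigues(np.array(c['rvec'],float))[0]; c['t']=np.array(c['tvec'],float).ravel(); c['Dd']=np.array(c['D'],float); return c
def rays(c,uv):
    p=cv2.undistortPoints(np.array(uv,float).reshape(-1,1,2),c['K'],c['Dd']).reshape(-1,2)
    return -c['R'].T@c['t'], np.c_[p,np.ones(len(p))]@c['R']
def onplane(c,uv,z):
    o,d=rays(c,uv); return o+d*((z-o[2])/d[:,2])[:,None]
def cloud(c):
    v,u=np.mgrid[0:400,0:640]; o,d=rays(c,np.c_[u.ravel(),v.ravel()])
    P=o+d*c['z_map'].ravel()[:,None]; P[c['z_map'].ravel()==0]=np.nan
    return P.reshape(400,640,3)
def save(c,n,box=None,s=1):
    im=c['color'][:,:,::-1]
    if box: x0,y0,x1,y1=box; im=im[y0:y1,x0:x1]
    cv2.imwrite('pics/'+n+'.png',cv2.resize(im,None,fx=s,fy=s))
E
python3 - <<'E'
from h import *
for n in('top','side'):
    c=cam(n); save(c,n+'0'); o=-c['R'].T@c['t']; print(n,o,c['fx'],c['R'][2])
print(r.state())
E
```

```text
top [ 0.29636918 -0.01496185  1.97151997] 498.0018005709092 [ 1.32776996e-01  7.58967788e-06 -9.91145937e-01]
side [-0.15752923 -0.81689947  1.34565153] 432.4916806401144 [ 0.43831374  0.49054058 -0.75316068]
{'t': 0.1, 'q': array([ 6.85478788e+01,  2.81618029e+01,  8.93456345e+01,  6.37513591e-04,
        6.25496600e+01, -6.05205354e+00]), 'qvel': array([ 0.07719979, -0.10198343, -0.01815996, -0.04386974,  0.01101463,
       -0.06075256]), 'joint_efforts': array([ 2.75722770e-03, -6.13621616e+01, -2.58606809e+01,  6.93868403e-02,
        4.70121636e-02, -3.75844968e-05]), 'position': array([0.16589675, 0.60238524, 0.23311415]), 'tcp_rot': array([[-9.64093706e-01,  2.65562021e-01, -3.73647657e-04],
       [ 2.65562259e-01,  9.64093270e-01, -9.23890863e-04],
       [ 1.14880866e-04, -9.89944082e-04, -9.99999503e-01]]), 'ft_force': array([-0.5648721 ,  0.2091078 , -0.67554316]), 'wrist_torque': array([-0.03687082, -0.03211221, -0.00518948]), 'finger_force': 0.0, 'finger_gap': 0.09532533629653749}
```

View pics/top0.png

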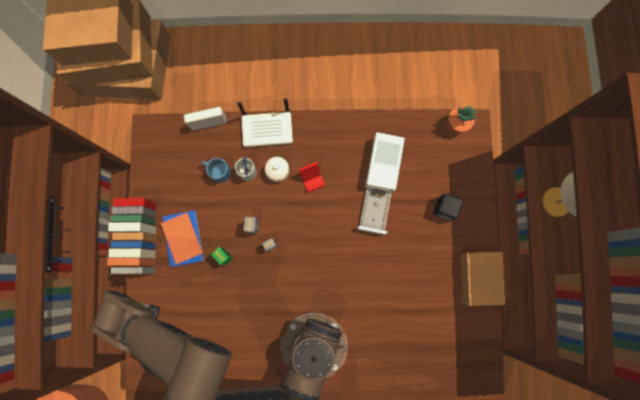

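View pics/side0.png

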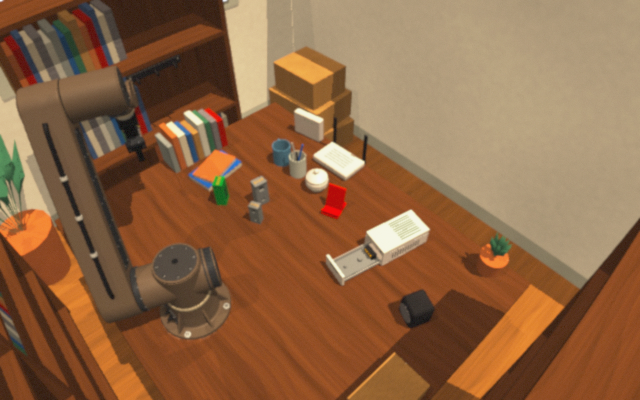

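The top picture shows these candidates for the pack: a larger grey block at (250,225), a smaller grey one at (268,244) and a green one at (221,256). In the side view they are at (260,190), (256,211) and (220,190). I choose the larger grey one and check it in a crop.

```bash
python3 - <<'E'
from h import *
t=cam('top'); s=cam('side')
a=cv2.resize(t['color'][205:275,205:285,::-1],(480,420),interpolation=cv2.INTER_CUBIC)
b=cv2.resize(s['color'][170:230,210:280,::-1],(490,420),interpolation=cv2.INTER_CUBIC)
a=cv2.resize(a,(390,340));b=cv2.resize(b,(397,340))
cv2.imwrite('pics/pk.png',np.hstack([a,b]))
np.set_printoptions(precision=4,suppress=True)
for n,c in(('top',t),('side',s)):
    P=cloud(c)
    # pack region clusters by height
    for x0,x1,y0,y1,nm in((.35,.75,-.02,.45,'packs'),(.3,.9,-.4,-.05,'unit')):
        m=(P[...,0]>x0)&(P[...,0]<x1)&(P[...,1]>y0)&(P[...,1]<y1)&(P[...,2]>.012)
        k,l,st,ce=cv2.connectedComponentsWithStats(m.astype(np.uint8))
        for i in range(1,k):
            if st[i,4]<15: continue
            Q=P[l==i]; col=c['color'][l==i].mean(0)
            print(n,nm,st[i],'mn',np.nanmin(Q,0),'mx',np.nanmax(Q,0),'col',col.astype(int))
    g=t['z_map']; 
    np.save(n+'_P.npy',P); cv2.imwrite(n+'.png',c['color'][:,:,::-1])
E
```

```text
top packs [234 157  23  24 274] mn [0.6531 0.22   0.0121] mx [0.7236 0.2924 0.1616] col [119 113 101]
top packs [265 157  24  25 468] mn [0.642  0.0897 0.0121] mx [0.7377 0.1811 0.1153] col [218 211 188]
top packs [202 158  29  25 297] mn [0.6481 0.3246 0.0121] mx [0.7312 0.4289 0.1011] col [68 86 93]
top packs [298 163  19  29 290] mn [ 0.6066 -0.02    0.0122] mx [0.7018 0.0522 0.1139] col [169  37  29]
top packs [244 216  15  18 221] mn [0.4419 0.2099 0.0146] mx [0.5101 0.2542 0.1312] col [151 136 114]
top packs [197 231   6  27  95] mn [0.3502 0.4309 0.0146] mx [0.4524 0.45   0.0525] col [151 110 107]
top packs [262 238  15  13 121] mn [0.3728 0.138  0.0147] mx [0.4185 0.1883 0.1052] col [154 138 115]
top packs [212 247  19  10 129] mn [0.3503 0.3162 0.0176] mx [0.3858 0.3729 0.1344] col [ 83 139  64]
top unit [ 358  133   46  101 2567] mn [ 0.431  -0.3635  0.012 ] mx [ 0.8371 -0.1803  0.1051] col [201 199 184]
side packs [272 139  34  37 826] mn [0.646  0.218  0.0121] mx [0.7329 0.4138 0.161 ] col [108 111 102]
side packs [305 169  40  43 754] mn [ 0.6398 -0.0197  0.0121] mx [0.7377 0.1784 0.1119] col [205 122 104]
side packs [209 172  20  31 186] mn [0.3504 0.3123 0.0122] mx [0.4486 0.4498 0.1259] col [ 88 125  57]
side packs [248 176  21  46 619] mn [0.3692 0.1366 0.0123] mx [0.4975 0.2595 0.1257] col [119 105  86]
side packs [321 208  10   7  36] mn [ 0.605  -0.0192  0.0125] mx [0.6272 0.0211 0.0318] col [211  17  10]
side unit [ 326  210  103   75 3111] mn [ 0.428  -0.3683  0.012 ] mx [ 0.8234 -0.1804  0.0997] col [199 188 162]
```

View pics/pk.png

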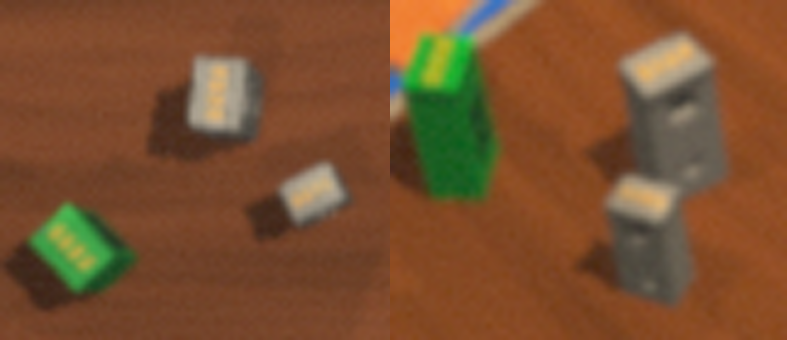

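The crop shows the larger grey pack at top (250,225) with its brass contacts uppermost. Its two sockets are on the face turned to the side camera, roughly -y. The small grey and the green blocks are rejected. Next I measure the pack and the unit.

```bash
python3 - <<'E'
from h import *
np.set_printoptions(precision=4,suppress=True)
T=cam('top');S=cam('side')
Pt=np.load('top_P.npy');Ps=np.load('side_P.npy')
def rect(c,m,z,nm):
    # upsample mask contour at subpixel: use contour of blurred intensity-free mask
    M=cv2.resize(m.astype(np.float32),None,fx=8,fy=8,interpolation=cv2.INTER_LINEAR)
    cs,_=cv2.findContours((M>.5).astype(np.uint8),cv2.RETR_EXTERNAL,cv2.CHAIN_APPROX_NONE)
    k=max(cs,key=cv2.contourArea).reshape(-1,2); uv=(k+.5)/8-.5
    W=onplane(c,uv,z)[:,:2]; (cx,cy),(w,h),a=cv2.minAreaRect((W*1000).astype(np.float32))
    print(nm,'c',round(cx,1),round(cy,1),'wh',round(w,1),round(h,1),'ang',round(a,1),'n',int(m.sum()))
for nm,c,P,(u0,v0,u1,v1) in(('top',T,Pt,(238,208,266,242)),('side',S,Ps,(244,172,274,212))):
    h=c['color'].astype(int).sum(2); B=np.zeros(h.shape,bool);B[v0:v1,u0:u1]=1
    zs=P[...,2][B]; zs=zs[zs>.105]; z=np.median(zs); print(nm,'pack top z',z,len(zs))
    m=B&(P[...,2]>.112); rect(c,m,.12,nm+' depth')
    hi=h[m].mean(); print('bright',hi, h[B&(P[...,2]>.03)&(P[...,2]<.1)].mean())
    m2=B&(h>hi*.8)&(c['color'][...,0].astype(int)-c['color'][...,2]<95)
    k,l,st,_=cv2.connectedComponentsWithStats(m2.astype(np.uint8)); m2=l==1+np.argmax(st[1:,4]); rect(c,m2,.12,nm+' col')
for nm,c,P in(('top',T,Pt),('side',S,Ps)):
    z=P[...,2]; R=(P[...,0]>.4)&(P[...,0]<.9)&(P[...,1]>-.42)&(P[...,1]<-.1)
    m=R&(z>.076)&(z<.097); k,l,st,_=cv2.connectedComponentsWithStats(m.astype(np.uint8)); m=l==1+np.argmax(st[1:,4])
    print(nm,'unit top z',np.median(z[m])); rect(c,m,.086,nm+' unit')
    print(np.mean(P[m],0))
    o=R&(z>.05)&(z<.072); Q=P[o]; Q=Q[Q[:,0]<.48]; print('panel top',Q.mean(0),len(Q),np.min(Q,0),np.max(Q,0))
a=cv2.resize(T['color'][120:245,350:415,::-1],None,fx=4.7,fy=4.7,interpolation=cv2.INTER_CUBIC)
b=cv2.resize(S['color'][200:295,315:440,::-1],None,fx=3.8,fy=3.8,interpolation=cv2.INTER_CUBIC)
H=max(len(a),len(b)); f=lambda i:cv2.copyMakeBorder(i,0,H-len(i),0,0,0)
cv2.imwrite('pics/un.png',np.hstack([f(a),f(b)]))
E
```

```text
top pack top z 0.12032132940935492 162
top depth c 470.9 233.1 wh 43.9 58.0 ang 84.8 n 153
bright 455.62745098039215 268.65909090909093
top col c 469.0 234.0 wh 41.0 55.9 ang 89.2 n 143
side pack top z 0.11889156756844121 135
side depth c 465.5 229.8 wh 52.3 59.0 ang 84.2 n 115
bright 443.3478260869565 297.9192546583851
side col c 470.0 232.9 wh 45.2 56.7 ang 84.2 n 89
top unit top z 0.08606503387041364
top unit c 709.2 -289.3 wh 113.6 215.6 ang 78.2 n 1433
[ 0.7087 -0.2889  0.0861]
panel top [ 0.4462 -0.235   0.0624] 79 [ 0.431  -0.2857  0.0508] [ 0.4612 -0.1848  0.0719]
side unit top z 0.08605890020988194
side unit c 708.7 -293.1 wh 121.0 219.5 ang 78.4 n 1447
[ 0.7065 -0.2922  0.0859]
panel top [ 0.443  -0.237   0.0619] 110 [ 0.428  -0.2879  0.0502] [ 0.463  -0.1804  0.0709]
```

View pics/un.png

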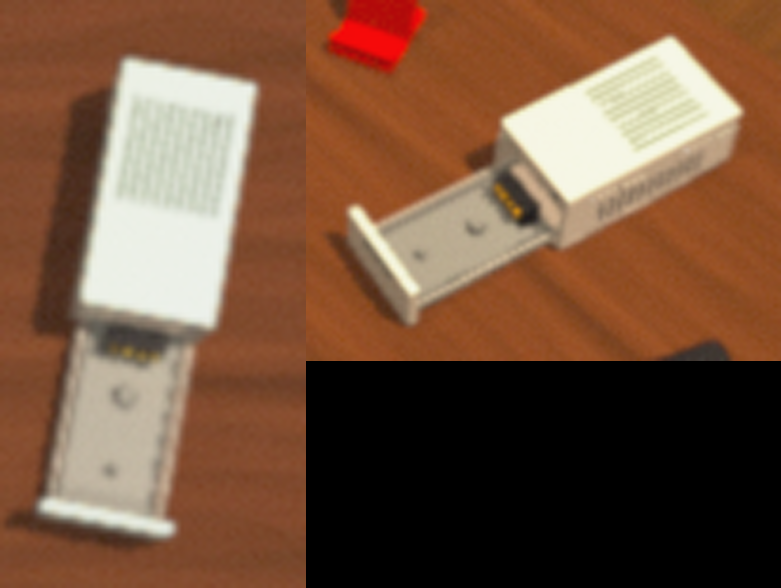

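The unit's deck corners and both pegs show clearly in the crop. The drawer's front panel is at about (0.446,-0.235), and the unit's yaw is about -11.7°. Next I write a move helper, and triangulate the pegs in the same step.

```bash
cat >> h.py <<'E'
from scipy.spatial.transform import Rotation as Ro
np.set_printoptions(precision=4,suppress=True)
def orient(yaw,tilt):
    """tool y at world yaw (deg), tool z tilted from down by tilt towards (yaw-90)."""
    y=np.r_[np.cos(np.radians(yaw)),np.sin(np.radians(yaw)),0]; p=np.r_[y[1],-y[0],0]
    t=np.radians(tilt); z=np.sin(t)*p-np.cos(t)*np.r_[0,0,1]
    return np.c_[np.cross(y,z),y,z]
def go(pos,yaw,tilt,pr=True):
    s=r.state(); R=s['tcp_rot']; d=R.T@(np.array(pos)-s['position'])*1000
    w=Ro.from_matrix(R.T@orient(yaw,tilt)).as_rotvec(degrees=True)
    print('row',np.round(d,1),np.round(w,2),'rows>=',int(np.ceil(max(np.linalg.norm(d)/50,np.linalg.norm(w)/8.59)))); 
def st():
    s=r.state(); print('t',s['t'],'pos',s['position'],'z',s['tcp_rot'][:,2],'y',s['tcp_rot'][:,1],'q',s['q'],'F',s['ft_force'],'gap',s['finger_gap'],s['finger_force'])
def tri(c1,u1,c2,u2):
    o1,d1=rays(c1,[u1]);o2,d2=rays(c2,[u2]);d1=d1[0];d2=d2[0]
    k=np.linalg.lstsq(np.c_[d1,-d2],o2-o1,rcond=None)[0]
    a=o1+d1*k[0];b=o2+d2*k[1]; return (a+b)/2,np.linalg.norm(a-b)
E
python3 - <<'E'
from h import *
go((.485,.345,.32),-4,40)
T=cam('top');S=cam('side')
for a,b in(((376.2,204.3),(359.5,260)),((373.4,220),(344.7,267.4))): print(tri(T,a,S,b), onplane(T,[a],.024),onplane(S,[b],.024))
E
```

```text
row [-376.  -163.6  -86.5] [ 27.35 -33.42  75.17] rows>= 11
(array([ 0.5499, -0.2569,  0.0165]), np.float64(0.0013361151087020048)) [[ 0.5484 -0.2556  0.024 ]] [[ 0.5465 -0.2604  0.024 ]]
(array([ 0.4871, -0.2435,  0.0174]), np.float64(0.0005527734890561705)) [[ 0.4863 -0.2426  0.024 ]] [[ 0.4842 -0.2465  0.024 ]]
```

Request:
{"fn": "arm_command", "kwargs": {"rows": [[-376,-164,-86,27.35,-33.42,75.17],[-376,-164,-86,27.35,-33.42,75.17],[-376,-164,-86,27.35,-33.42,75.17],[-376,-164,-86,27.35,-33.42,75.17],[-376,-164,-86,27.35,-33.42,75.17],[-376,-164,-86,27.35,-33.42,75.17],[-376,-164,-86,27.35,-33.42,75.17],[-376,-164,-86,27.35,-33.42,75.17],[-376,-164,-86,27.35,-33.42,75.17],[-376,-164,-86,27.35,-33.42,75.17],[-376,-164,-86,27.35,-33.42,75.17],[-376,-164,-86,27.35,-33.42,75.17],[-376,-164,-86,27.35,-33.42,75.17],[-376,-164,-86,27.35,-33.42,75.17]], "hand": 95}}

```text
t: 1.8
position: [0.4844, 0.3448, 0.3202]
tcp_rot: [[0.051, 0.998, -0.043], [0.765, -0.067, -0.64], [-0.641, -0.0, -0.767]]
ft_force: [-0.0, 0.3, 0.1]
finger_gap: 0.0946
finger_force: 0.0
```

```bash
python3 - <<'E'
from h import *
st(); g=np.array([.4698,.2385,.075]); R=orient(-4,40)
go(g-R[:,2]*.11,-4,40); print(g-R[:,2]*.11)
go(g,-4,40)
E
```

```text
t 1.8 pos [0.4844 0.3448 0.3202] z [-0.0432 -0.64   -0.7671] y [ 0.9977 -0.0672 -0.0001] q [ 40.3123  34.0235  74.105  -27.924  100.725   46.0604] F [-0.0191  0.2903  0.102 ] gap 0.09457184491068582 0.0
row [ 75.3  -7.3 146.8] [ 0.09 -0.1   0.12] rows>= 4
[0.4747 0.309  0.1593]
row [ 75.2  -7.4 256.8] [ 0.09 -0.1   0.12] rows>= 6
```

Request:
{"fn": "arm_command", "kwargs": {"rows": [[38,-4,74,0,0,0.1],[75,-7,110,0,0,0.1],[75,-7,147,0,0,0.1],[75,-7,165,0,0,0.1],[75,-7,185,0,0,0.1],[75,-7,205,0,0,0.1],[75,-7,220,0,0,0.1],[75,-7,235,0,0,0.1],[75,-7,247,0,0,0.1],[75,-7,257,0,0,0.1],[75,-7,257,0,0,0.1],[75,-7,257,0,0,0.1]]}}

```text
t: 3.0
position: [0.4706, 0.2379, 0.0748]
tcp_rot: [[0.055, 0.997, -0.044], [0.764, -0.071, -0.641], [-0.642, 0.001, -0.766]]
ft_force: [0.2, -0.6, -0.1]
finger_gap: 0.0947
finger_force: 0.0
```

```bash
python3 - <<'E'
from h import *
st()
T=cam('top');S=cam('side')
a=cv2.resize(T['color'][190:290,190:320,::-1],(390,300),interpolation=cv2.INTER_CUBIC)
b=cv2.resize(S['color'][130:240,190:320,::-1],(390,300),interpolation=cv2.INTER_CUBIC)
cv2.imwrite('pics/g1.png',np.hstack([a,b]))
E
```

```text
t 3.0 pos [0.4706 0.2379 0.0748] z [-0.0444 -0.6408 -0.7664] y [ 0.9975 -0.0708  0.0014] q [ 33.654   43.7689  98.6045 -33.1673  68.4288  58.7941] F [ 0.1795 -0.5672 -0.1015] gap 0.09467456457676729 0.0
```

View pics/g1.png

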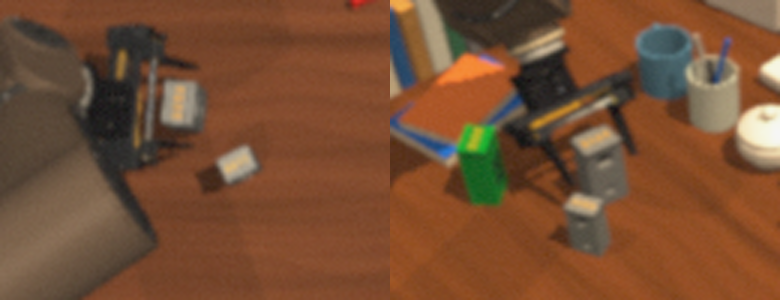

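The fingers straddle the larger grey pack, which is at crop (180,103) in the top view, and they are clear of the green block. Now I close.

Request:
{"fn": "arm_command", "kwargs": {"rows": [[0,0,0,0,0,0],[0,0,0,0,0,0],[0,0,0,0,0,0],[0,0,0,0,0,0],[0,0,0,0,0,0],[0,0,0,0,0,0],[0,0,0,0,0,0],[0,0,0,0,0,0]], "hand": 45, "grip_force": 40}}

```text
t: 3.9
position: [0.4704, 0.2377, 0.0746]
tcp_rot: [[0.055, 0.997, -0.045], [0.764, -0.071, -0.641], [-0.643, 0.001, -0.766]]
ft_force: [-0.7, 0.3, 0.3]
finger_gap: 0.0542
finger_force: 39.7
```

```bash
python3 - <<'E'
from h import *
st(); s=r.state(); p=s['position']
go(p+[.02,.02,.08],-4,40)
go((.52,.27,.12),-4,-50)
E
```

```text
t 3.9 pos [0.4704 0.2377 0.0746] z [-0.0448 -0.6411 -0.7662] y [ 0.9975 -0.071   0.0011] q [ 33.646   43.7867  98.6376 -33.1759  68.4149  58.8118] F [-0.7296  0.3172  0.3479] gap 0.054249960936430634 39.73587155342102
row [-35.   18.6 -75. ] [ 0.   -0.01 -0.09] rows>= 2
row [ -1.8  47.2 -57.8] [ 0.07 89.99 -0.07] rows>= 11
```

Request:
{"fn": "arm_command", "kwargs": {"rows": [[-4,2,-8,0,0,0],[-10,6,-22,0,0,0],[-18,10,-40,0,0,0],[-26,14,-56,0,0,0],[-32,17,-69,0,0,0],[-35,19,-75,0,0,0],[-35,19,-75,0,0,0]]}}

```text
t: 4.6
position: [0.4911, 0.2579, 0.155]
tcp_rot: [[0.056, 0.997, -0.044], [0.765, -0.071, -0.64], [-0.642, 0.002, -0.767]]
ft_force: [-0.1, -0.4, -5.8]
finger_gap: 0.0542
finger_force: 39.7
```

```bash
python3 - <<'E'
from h import *
st(); go((.52,.27,.12),-4,-50); T=cam('top');P=cloud(T)
m=(P[...,2]>.185)&(P[...,2]<.215)&(P[...,0]>.44)&(P[...,0]<.54)&(P[...,1]>.21)&(P[...,1]<.31);print(m.sum(),P[m].mean(0))
E
```

```text
t 4.6 pos [0.4911 0.2579 0.155 ] z [-0.044  -0.6403 -0.7669] y [ 0.9975 -0.0711  0.0021] q [ 34.1146  39.1204  92.0492 -31.108   78.0485  52.8913] F [-0.1307 -0.3614 -5.7658] gap 0.05419439465490511 39.73378211259842
row [33.4 27.9 17.9] [ 0.14 89.93 -0.07] rows>= 11
209 [0.4922 0.2561 0.199 ]
```

Request:
{"fn": "arm_command", "kwargs": {"rows": [[2,2,1,0,3,0],[4,4,2,0,8,0],[6,6,3,0,14,0],[8,8,5,0,20,0],[11,10,6,0,26,0],[13,12,7,0,32,0],[15,14,8,0,38,0],[17,16,9,0,44,0],[19,18,10,0,50,0],[21,20,11,0,56,0],[24,22,12,0,62,0],[26,24,14,0,68,0],[28,25,15,0,74,0],[30,26,16,0,80,0],[32,27,17,0,86,0],[33,28,18,0,90,0],[33,28,18,0,90,0],[33,28,18,0,90,0]]}}

```text
t: 6.45
position: [0.5194, 0.269, 0.1187]
tcp_rot: [[0.046, 0.997, 0.054], [0.643, -0.071, 0.762], [0.764, -0.001, -0.645]]
ft_force: [-1.2, -0.2, -5.0]
finger_gap: 0.054
finger_force: 39.7
```

```bash
python3 - <<'E'
from h import *
st(); go((.52,.27,.035),-4,-50); go((.52,.27,.025),-4,-50)
T=cam('top');S=cam('side')
a=cv2.resize(T['color'][170:270,200:330,::-1],(390,300),interpolation=cv2.INTER_CUBIC)
b=cv2.resize(S['color'][130:240,200:330,::-1],(390,300),interpolation=cv2.INTER_CUBIC)
cv2.imwrite('pics/g2.png',np.hstack([a,b]))
E
```

```text
t 6.45 pos [0.5194 0.269  0.1187] z [ 0.0539  0.7624 -0.6448] y [ 0.9975 -0.0711 -0.0007] q [  1.1622  37.0138 115.1256  72.4975  52.9515 -54.2755] F [-1.2101 -0.2303 -4.9629] gap 0.053998653932136355 39.691264629364014
row [-63.3   0.6  54.8] [ 0.03  0.15 -0.08] rows>= 2
row [-70.9   0.6  61.2] [ 0.03  0.15 -0.08] rows>= 2
```

View pics/g2.png

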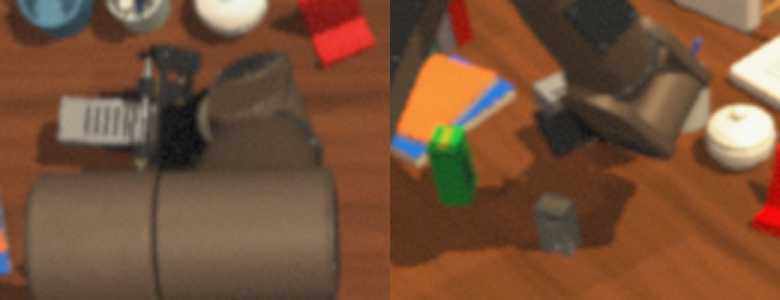

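The pack is held level with its ribs up (crop (100,120) in the top view) and its contact end towards -y. I check that the arm's underside clears the small block before lowering.

```bash
python3 - <<'E'
from h import *
T=cam('top');S=cam('side')
for c in(T,S):
    P=cloud(c)
    for (x0,x1,y0,y1) in((.36,.43,.12,.20),(.3,.42,.28,.4),(.43,.6,.1,.2)):
        m=(P[...,0]>x0)&(P[...,0]<x1)&(P[...,1]>y0)&(P[...,1]<y1); z=P[...,2][m]; print(m.sum(),np.percentile(z,[2,25,50,75,98]) if m.sum() else '')
    # pack's rib face
    m=(P[...,0]>.49)&(P[...,0]<.55)&(P[...,1]>.30)&(P[...,1]<.35)&(P[...,2]>.1);Q=P[m]
    if len(Q)>10:
        A=np.c_[Q[:,:2]-Q[:,:2].mean(0),np.ones(len(Q))];print('rib plane',np.linalg.lstsq(A,Q[:,2],rcond=None)[0],len(Q))
E
```

```text
580 [0.6756 0.7056 0.7166 0.7228 0.7292]
0 
771 [0.0021 0.1988 0.2484 0.3621 0.5532]
rib plane [ 0.1079 -0.0537  0.1343] 177
539 [-0.005   0.004   0.0583  0.0964  0.7254]
798 [-0.0061  0.0001  0.0058  0.0794  0.1227]
886 [-0.0065 -0.0017  0.0008  0.0042  0.2011]
rib plane [ 0.3394 -0.2556  0.1321] 82
```

Request:
{"fn": "arm_command", "kwargs": {"rows": [[-11,0,10,0,0,0],[-26,0,23,0,0,0],[-41,0,36,0,0,0],[-53,0,46,0,0,0],[-61,0,53,0,0,0],[-65,0.5,56,0,0.1,0],[-66.5,0.5,57.5,0,0.1,0],[-66.5,0.5,57.5,0,0.1,0]]}}

```text
t: 7.45
position: [0.5206, 0.2707, 0.0319]
tcp_rot: [[0.044, 0.997, 0.055], [0.64, -0.071, 0.765], [0.767, 0.002, -0.641]]
ft_force: [-0.8, -0.0, -6.2]
finger_gap: 0.0539
finger_force: 39.7
```

Request:
{"fn": "arm_command", "kwargs": {"rows": [[-0.8,0,0.6,0,0,0],[-1.5,0,1.3,0,0,0],[-2.3,0,2,0,0,0],[-2.3,0,2,0,0,0]]}}

```text
t: 7.85
position: [0.5205, 0.2707, 0.0287]
tcp_rot: [[0.045, 0.997, 0.055], [0.64, -0.071, 0.765], [0.767, 0.001, -0.641]]
ft_force: [1.2, 0.2, -5.9]
finger_gap: 0.0543
finger_force: 39.7
```

Request:
{"fn": "arm_command", "kwargs": {"rows": [[-0.8,0,0.6,0,0,0],[-1.5,0,1.3,0,0,0],[-1.5,0,1.3,0,0,0]]}}

```text
t: 8.15
position: [0.5204, 0.2707, 0.0265]
tcp_rot: [[0.045, 0.997, 0.055], [0.64, -0.071, 0.765], [0.767, 0.001, -0.641]]
ft_force: [-0.2, -0.3, -6.0]
finger_gap: 0.0542
finger_force: 39.7
```

Request:
{"fn": "arm_command", "kwargs": {"rows": [[-0.8,0,0.6,0,0,0],[-0.8,0,0.6,0,0,0],[-0.8,0,0.6,0,0,0]]}}

```text
t: 8.45
position: [0.5205, 0.2707, 0.0256]
tcp_rot: [[0.045, 0.997, 0.055], [0.64, -0.071, 0.765], [0.767, 0.001, -0.641]]
ft_force: [0.9, -0.2, -5.2]
finger_gap: 0.0543
finger_force: 39.7
```

Request:
{"fn": "arm_command", "kwargs": {"rows": [[-0.8,0,0.6,0,0,0],[-0.8,0,0.6,0,0,0],[-0.8,0,0.6,0,0,0]]}}

```text
t: 8.75
position: [0.5205, 0.2706, 0.0246]
tcp_rot: [[0.045, 0.997, 0.055], [0.64, -0.071, 0.765], [0.767, 0.001, -0.641]]
ft_force: [0.9, 0.3, -6.0]
finger_gap: 0.0541
finger_force: 39.7
```

Request:
{"fn": "arm_command", "kwargs": {"rows": [[-0.8,0,0.6,0,0,0],[-0.8,0,0.6,0,0,0],[-0.8,0,0.6,0,0,0]]}}

```text
t: 9.05
position: [0.5203, 0.2707, 0.024]
tcp_rot: [[0.044, 0.998, 0.055], [0.639, -0.071, 0.766], [0.768, 0.001, -0.641]]
ft_force: [-3.2, -1.0, 2.4]
finger_gap: 0.0539
finger_force: 39.6
```

Request:
{"fn": "arm_command", "kwargs": {"rows": [[-0.4,0,0.3,0,0,0],[-0.4,0,0.3,0,0,0],[-0.4,0,0.3,0,0,0]]}}

```text
t: 9.35
position: [0.5202, 0.2708, 0.0235]
tcp_rot: [[0.044, 0.998, 0.055], [0.639, -0.07, 0.766], [0.768, 0.001, -0.64]]
ft_force: [-4.1, -0.5, 5.6]
finger_gap: 0.0538
finger_force: 39.8
```

Request:
{"fn": "arm_command", "kwargs": {"rows": [[0,0,0,0,0,0],[0,0,0,0,0,0]], "grip_force": 6}}

```text
t: 9.55
position: [0.5202, 0.2707, 0.0233]
tcp_rot: [[0.045, 0.998, 0.055], [0.639, -0.071, 0.766], [0.768, 0.001, -0.641]]
ft_force: [-4.5, -0.2, 5.3]
finger_gap: 0.0536
finger_force: 6.0
```

Request:
{"fn": "arm_command", "kwargs": {"rows": [[0,0,0,0,0,0],[0,0,0,0,0,0],[0,0,0,0,0,0],[0,0,0,0,0,0],[0,0,0,0,0,0]], "hand": 85}}

```text
t: 10.05
position: [0.5206, 0.2705, 0.0231]
tcp_rot: [[0.045, 0.997, 0.055], [0.64, -0.071, 0.765], [0.767, 0.001, -0.641]]
ft_force: [-0.3, -0.2, -0.0]
finger_gap: 0.0837
finger_force: 0.0
```

```bash
python3 - <<'E'
from h import *
st(); s=r.state(); go(s['position']-s['tcp_rot'][:,2]*.11,-4,-50); go((.52,.28,.25),-4,0)
E
```

```text
t 10.05 pos [0.5206 0.2705 0.0231] z [ 0.0554  0.7653 -0.6413] y [ 0.9975 -0.0712  0.0013] q [  1.2527  47.682  115.9844  81.7238  50.5297 -68.828 ] F [-0.3176 -0.1696 -0.0317] gap 0.08365118280179897 0.0
row [   0.   -0. -110.] [ 0.11 -0.11  0.  ] rows>= 3
row [ 180.2   -1.  -138.3] [  0.1  -50.11  -0.04] rows>= 6
```

Request:
{"fn": "arm_command", "kwargs": {"rows": [[0,0,-15,0,0,0],[0,0,-40,0,0,0],[0,0,-75,0,0,0],[0,0,-110,0,0,0],[40,-1,-150,0,-8,0],[86,-4,-360,0,-50,0],[86,-4,-360,0,-50,0],[86,-4,-360,0,-50,0],[86,-4,-360,0,-50,0],[86,-4,-360,0,-50,0],[86,-4,-360,0,-50,0],[86,-4,-360,0,-50,0]]}}

```text
t: 11.25
position: [0.5002, 0.0509, 0.3207]
tcp_rot: [[0.07, 0.998, 0.003], [0.998, -0.07, 0.002], [0.002, 0.003, -1.0]]
ft_force: [0.5, 0.3, -0.3]
finger_gap: 0.0848
finger_force: 0.0
```

```bash
cat >> h.py <<'E'
def rect(c,m,z,nm):
    M=cv2.resize(m.astype(np.float32),None,fx=8,fy=8,interpolation=cv2.INTER_LINEAR)
    cs,_=cv2.findContours((M>.5).astype(np.uint8),cv2.RETR_EXTERNAL,cv2.CHAIN_APPROX_NONE)
    k=max(cs,key=cv2.contourArea).reshape(-1,2); uv=(k+.5)/8-.5
    W=onplane(c,uv,z)[:,:2]; R=cv2.minAreaRect((W*1000).astype(np.float32)); print(nm,np.round(R[0],1),np.round(R[1],1),round(R[2],1),int(m.sum())); return R
E
python3 - <<'E'
from h import *
st()
ims=[]
for n in('top','side'):
    c=cam(n);P=cloud(c); B=(P[...,0]>.44)&(P[...,0]<.6)&(P[...,1]>.13)&(P[...,1]<.42)
    m=B&(P[...,2]>.03)&(P[...,2]<.055); k,l,st_,_=cv2.connectedComponentsWithStats(m.astype(np.uint8)); i=1+np.argmax(st_[1:,4]); m=l==i
    print('z',np.median(P[...,2][m])); rect(c,m,.04,n+' depth')
    Q=P[m]; print(np.linalg.lstsq(np.c_[Q[:,:2]-Q[:,:2].mean(0),np.ones(len(Q))],Q[:,2],rcond=None)[0])
    x,y,w,h=st_[i,:4]; im=c['color'][y-20:y+h+20,x-20:x+w+20,::-1]; ims.append(cv2.resize(im,(390,300),interpolation=cv2.INTER_CUBIC))
    col=c['color'].astype(int); g=col.max(2)-col.min(2); v=col.sum(2)
    # brightness relative to lit wood: red-blue difference small for grey
    g2=B&((col[...,0]-col[...,2])<65)&(v>300); k,l,s2,_=cv2.connectedComponentsWithStats(g2.astype(np.uint8))
    if k>1: m2=cv2.morphologyEx((l==1+np.argmax(s2[1:,4])).astype(np.uint8),cv2.MORPH_CLOSE,np.ones((3,3)))>0; rect(c,m2,.04,n+' col')
cv2.imwrite('pics/l1.png',np.hstack(ims))
E
```

```text
t 11.25 pos [0.5002 0.0509 0.3207] z [ 0.0029  0.0017 -1.    ] y [ 0.9975 -0.07    0.0028] q [-1.7772 13.1121 98.9925  0.113  67.7313  2.194 ] F [ 0.4538  0.3061 -0.3097] gap 0.08477886983654971 0.0
z 0.04076079978441527
top depth [522.3 284.4] [125.2  58.1] 85.9 413
[-0.0011 -0.0026  0.041 ]
top col [521.7 290.2] [113.1  59.8] 86.0 395
z 0.039809463795100974
side depth [516.1 280.4] [136.7  59.4] 86.0 293
[0.0098 0.0056 0.0396]
side col [520.5 287.7] [119.   60.1] 86.9 262
```

View pics/l1.png

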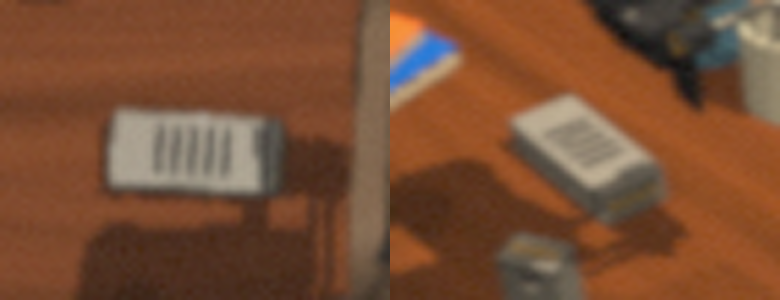

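The pack lies flat on its sockets with its ribs up (top crop (195,150)) and its contact end towards -y. Now the regrasp from above.

```bash
python3 - <<'E'
from h import *
go((.5216,.2852,.12),-4.1,0); go((.5216,.2852,.030),-4.1,0)
E
```

```text
row [234.9   5.  200.1] [-0.01 -0.19  0.05] rows>= 7
row [234.6   5.  290.1] [-0.01 -0.19  0.05] rows>= 8
```

Request:
{"fn": "arm_command", "kwargs": {"rows": [[50,1,30,0,-0.2,0],[95,2,65,0,-0.2,0],[140,3,100,0,-0.2,0],[185,4,140,0,-0.2,0],[220,5,175,0,-0.2,0],[235,5,205,0,-0.2,0],[235,5,225,0,-0.2,0],[235,5,245,0,-0.2,0],[235,5,265,0,-0.2,0],[235,5,280,0,-0.2,0],[235,5,288,0,-0.2,0],[235,5,290,0,-0.2,0],[235,5,290,0,-0.2,0]]}}

```text
t: 12.65
position: [0.5226, 0.2848, 0.0306]
tcp_rot: [[0.071, 0.997, 0.001], [0.997, -0.071, -0.001], [-0.001, 0.001, -1.0]]
ft_force: [-0.2, 0.1, 0.5]
finger_gap: 0.0849
finger_force: 0.0
```

Request:
{"fn": "arm_command", "kwargs": {"rows": [[0,0,0,0,0,0],[0,0,0,0,0,0],[0,0,0,0,0,0],[0,0,0,0,0,0],[0,0,0,0,0,0],[0,0,0,0,0,0]], "hand": 45, "grip_force": 35}}

```text
t: 13.25
position: [0.5222, 0.2849, 0.0307]
tcp_rot: [[0.071, 0.997, 0.001], [0.997, -0.071, -0.002], [-0.002, 0.001, -1.0]]
ft_force: [-2.6, 0.2, 5.1]
finger_gap: 0.0537
finger_force: 35.0
```

Request:
{"fn": "arm_command", "kwargs": {"rows": [[0,0,-8,0,0,0],[0,0,-25,0,0,0],[0,0,-50,0,0,0],[0,0,-80,0,0,0],[0,0,-110,0,0,0],[0,0,-130,0,0,0],[0,0,-130,0,0,0]]}}

```text
t: 13.95
position: [0.5232, 0.2855, 0.163]
tcp_rot: [[0.071, 0.997, 0.005], [0.997, -0.071, 0.0], [0.0, 0.005, -1.0]]
ft_force: [-0.2, -0.1, -5.6]
finger_gap: 0.054
finger_force: 35.0
```

```bash
python3 - <<'E'
from h import *
st(); go((.51,-.10,.16),78.2,0); go((.5185,-.25,.13),78.2,0)
T=cam('top');P=cloud(T); m=(P[...,0]>.44)&(P[...,0]<.6)&(P[...,1]>.13)&(P[...,1]<.42)&(P[...,2]>.16)&(P[...,2]<.18)
print(m.sum(),P[m].min(0),P[m].max(0))
E
```

```text
t 13.95 pos [0.5232 0.2855 0.163 ] z [ 0.0052  0.0001 -1.    ] y [ 0.9975 -0.071   0.0052] q [22.3158 30.1739 98.0462 -0.1368 51.5035 26.4717] F [-0.1897 -0.1298 -5.5999] gap 0.053986012565732676 34.998496770858765
row [-385.4   14.2    2.9] [  0.26   0.19 -82.27] rows>= 10
row [-534.5   33.2   32.9] [  0.26   0.19 -82.27] rows>= 11
59 [0.494  0.2226 0.1604] [0.546  0.2426 0.1798]
```

Request:
{"fn": "arm_command", "kwargs": {"rows": [[-30,1,0,0,0,-4],[-65,3,0,0,0,-10],[-105,5,0,0,0,-17],[-145,7,0,0,0,-24],[-185,9,0,0,0,-31],[-225,10,0,0,0,-39],[-265,12,0,0,0,-47],[-305,13,0,0,0,-54],[-345,14,0,0,0,-61],[-385,15,0,0,0,-67],[-425,18,5,0,0,-72],[-460,22,10,0,0,-76],[-490,26,20,0.1,0.1,-79],[-515,30,28,0.2,0.2,-81],[-530,33,33,0.2,0.2,-82.3],[-534,33,33,0.2,0.2,-82.3],[-534,33,33,0.2,0.2,-82.3]]}}

```text
t: 15.7
position: [0.5167, -0.2498, 0.1271]
tcp_rot: [[-0.979, 0.205, -0.005], [0.205, 0.979, 0.0], [0.005, -0.001, -1.0]]
ft_force: [-0.1, -0.3, -4.9]
finger_gap: 0.0541
finger_force: 35.0
```

```bash
python3 - <<'E'
from h import *
st()
T=cam('top');S=cam('side')
a=cv2.resize(T['color'][180:245,345:415,::-1],(390,362),interpolation=cv2.INTER_CUBIC)
b=cv2.resize(S['color'][210:290,320:410,::-1],(390,347),interpolation=cv2.INTER_CUBIC)
b=cv2.copyMakeBorder(b,0,15,0,0,0)
cv2.imwrite('pics/h1.png',np.hstack([a,b]))
E
```

```text
t 15.7 pos [ 0.5167 -0.2498  0.1271] z [-0.0053  0.0003 -1.    ] y [ 0.2054  0.9787 -0.0008] q [ -32.3252   31.4849  102.6608   -0.2028   46.1215 -110.3289] F [-0.1446 -0.2847 -4.9496] gap 0.05405847047238157 34.99839663505554
```

View pics/h1.png

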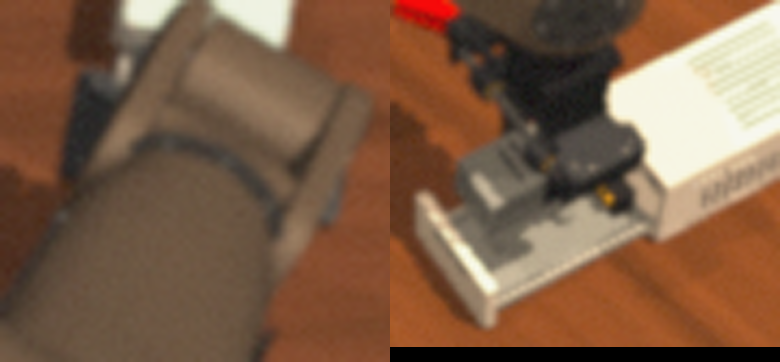

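The pack hovers over the tray with its plain end to the front panel (side crop (490,180)) and its contact end inward. The arm hides the pegs from above, so I refine the peg positions numerically from the first pictures.

```bash
python3 - <<'E'
from h import *
for f,(u0,u1,v0,v1) in(('top.png',(366,386,197,226)),('side.png',(337,369,252,274))):
    g=cv2.imread(f).astype(int).sum(2)//3
    print(f,u0,v0)
    for v in range(v0,v1): print(v,' '.join('%3d'%x for x in g[v,u0:u1]))
E
```

```text
top.png 366 197
197 156 150 169 174 175 173 170 166 156 157 150 142 128 115 114 129 151 159 168 172
198 152 154 173 178 178 179 177 177 174 175 173 170 162 151 149 159 171 177 178 174
199 151 160 174 178 178 179 178 179 177 178 178 177 175 173 172 176 178 178 179 176
200 150 164 177 180 178 179 179 177 179 176 178 178 180 179 180 179 180 180 182 176
201 150 167 175 178 179 179 178 177 172 169 169 173 178 181 182 180 180 180 179 177
202 148 169 178 177 177 178 178 167 153 150 160 167 174 178 181 181 180 182 177 167
203 150 171 178 177 177 180 176 155 132 141 163 166 166 174 178 180 180 182 177 159
204 156 171 178 179 176 180 174 157 131 145 164 163 159 167 177 180 181 180 176 157
205 164 175 180 179 180 178 176 165 145 138 148 153 158 170 179 179 182 181 176 161
206 167 177 179 177 178 180 179 177 163 148 146 153 166 177 179 179 180 179 176 164
207 168 178 178 180 178 180 179 179 177 170 165 169 176 177 179 182 179 178 167 154
208 168 177 181 179 178 181 179 179 181 180 177 178 179 180 179 182 178 175 158 141
209 174 178 179 180 177 178 179 179 181 179 181 181 180 182 180 181 180 175 
[... 3572 characters left out ...]
 168 167 165 162 161 164 176 165 156 132
269 229 234 221 190 170 165 164 162 160 164 166 167 165 167 167 167 167 168 167 169 167 166 166 161 158 167 175 165 157 132 113 100
270 211 233 234 216 183 167 166 167 167 165 166 169 167 167 168 167 166 165 167 162 163 161 157 163 167 167 160 133 112  95  88  84
271 165 220 235 234 205 172 166 167 165 166 166 166 166 167 167 168 167 162 159 152 152 160 163 172 158 137 116  95  87  83  82  85
272 120 180 226 234 222 190 170 166 166 166 166 165 167 166 166 162 158 147 146 157 162 170 159 141 119  99  90  82  85  85  87  88
273 111 141 200 231 234 217 185 169 167 166 164 164 167 166 160 146 141 143 155 170 160 143 120 104  92  84  83  85  86  90  85  89
```

```bash
python3 - <<'E'
from h import *
T=cam('top');S=cam('side')
for nm,c,a,b in(('top',T,(376.6,203.5),(373.3,219.2)),('side',S,(359.5,259.6),(344.6,267.1))):
    p=onplane(c,[a,b],.018); d=p[0]-p[1]; print(nm,p[:,:2].ravel(),'mid',p.mean(0)[:2],np.linalg.norm(d),np.degrees(np.arctan2(d[1],d[0])))
# unit edges & panel from saved images: white mask, ray onto known-measured heights
for f,c in(('top.png',T),('side.png',S)):
    im=cv2.imread(f).astype(int); P=np.load(f[:-4]+'_P.npy')
    w=(im.min(2)>(170 if f[0]=='t' else 170)); R=(P[...,0]>.42)&(P[...,0]<.86)&(P[...,1]>-.4)&(P[...,1]<-.14)
    k,l,s,ce=cv2.connectedComponentsWithStats((w&R).astype(np.uint8))
    for i in range(1,k):
        if s[i,4]>25:
            z=np.median(P[...,2][l==i]); rect(c,l==i,.086 if z>.075 else .064,f+' z%.3f'%z)
E
```

```text
top [ 0.5523 -0.258   0.49   -0.243 ] mid [ 0.5212 -0.2505] 0.0640759396338287 -13.536552352675843
side [ 0.5509 -0.2566  0.4877 -0.2428] mid [ 0.5193 -0.2497] 0.06472697760110001 -12.371731540350334
top.png z0.086 [ 711.2 -289.7] [114.7 211.6] 78.1 1492
top.png z0.062 [ 446.5 -233.6] [109.1  15.5] 77.7 86
side.png z0.086 [ 711.8 -291. ] [115.3 211.4] 78.0 1342
side.png z0.063 [ 446.3 -235.2] [108.2  13.4] 78.7 76
```

```bash
python3 - <<'E'
from h import *
go((.5208,-.2500,.063),78.0,0)
E
```

```text
row [-3.8 -0.2 65.4] [-0.08 -0.18  0.26] rows>= 2
```

Request:
{"fn": "arm_command", "kwargs": {"rows": [[-4,0,5,-0.1,-0.2,0.3],[-4,0,20,-0.1,-0.2,0.3],[-4,0,38,-0.1,-0.2,0.3],[-4,0,52,-0.1,-0.2,0.3],[-4,0,61,-0.1,-0.2,0.3],[-4,0,64,-0.1,-0.2,0.3],[-4,0,64,-0.1,-0.2,0.3],[-4,0,64,-0.1,-0.2,0.3]]}}

```text
t: 16.7
position: [0.5214, -0.2509, 0.0647]
tcp_rot: [[-0.978, 0.209, 0.001], [0.209, 0.978, -0.0], [-0.001, -0.0, -1.0]]
ft_force: [0.4, -0.4, -5.0]
finger_gap: 0.0538
finger_force: 35.0
```

```bash
python3 - <<'E'
from h import *
st(); go((.5208,-.2500,.0595),78.0,0)
E
```

```text
t 16.7 pos [ 0.5214 -0.2509  0.0647] z [ 0.0011 -0.0004 -1.    ] y [ 0.2092  0.9779 -0.0001] q [ -32.2488   36.8955  104.582     0.0253   38.4591 -110.1949] F [ 0.4348 -0.4162 -5.0205] gap 0.05381999656030215 34.99860942363739
row [0.7 0.8 5.2] [-0.01  0.06 -0.07] rows>= 1
```

Request:
{"fn": "arm_command", "kwargs": {"rows": [[0.6,0.8,2,0,0,0],[0.6,0.8,4,0,0,0],[0.6,0.8,5.5,0,0,0],[0.6,0.8,5.5,0,0,0]]}}

```text
t: 17.1
position: [0.5206, -0.2499, 0.0586]
tcp_rot: [[-0.978, 0.209, 0.0], [0.209, 0.978, 0.0], [-0.0, 0.0, -1.0]]
ft_force: [0.3, 0.4, -5.3]
finger_gap: 0.0542
finger_force: 35.0
```

Request:
{"fn": "arm_command", "kwargs": {"rows": [[0,0,1,0,0,0],[0,0,2,0,0,0],[0,0,2,0,0,0]]}}

```text
t: 17.4
position: [0.5206, -0.2499, 0.0566]
tcp_rot: [[-0.978, 0.209, 0.0], [0.209, 0.978, 0.0], [-0.0, 0.0, -1.0]]
ft_force: [0.1, 0.5, -5.1]
finger_gap: 0.0536
finger_force: 35.0
```

Request:
{"fn": "arm_command", "kwargs": {"rows": [[0,0,1,0,0,0],[0,0,2,0,0,0],[0,0,2,0,0,0]]}}

```text
t: 17.7
position: [0.5206, -0.2499, 0.0546]
tcp_rot: [[-0.978, 0.209, 0.0], [0.209, 0.978, 0.0], [-0.0, 0.0, -1.0]]
ft_force: [0.0, -0.2, -4.9]
finger_gap: 0.0541
finger_force: 35.0
```

Request:
{"fn": "arm_command", "kwargs": {"rows": [[0,0,1,0,0,0],[0,0,2,0,0,0],[0,0,2,0,0,0]]}}

```text
t: 18.0
position: [0.5206, -0.2498, 0.0526]
tcp_rot: [[-0.978, 0.209, 0.0], [0.209, 0.978, 0.0], [-0.0, 0.0, -1.0]]
ft_force: [0.3, -0.5, -6.0]
finger_gap: 0.054
finger_force: 35.0
```

Request:
{"fn": "arm_command", "kwargs": {"rows": [[0,0,1,0,0,0],[0,0,2,0,0,0],[0,0,2,0,0,0]]}}

```text
t: 18.3
position: [0.5206, -0.2499, 0.0506]
tcp_rot: [[-0.978, 0.209, 0.0], [0.209, 0.978, 0.0], [-0.0, 0.0, -1.0]]
ft_force: [0.5, 1.0, -5.6]
finger_gap: 0.0539
finger_force: 35.0
```

Request:
{"fn": "arm_command", "kwargs": {"rows": [[0,0,1,0,0,0],[0,0,1.5,0,0,0],[0,0,1.5,0,0,0]]}}

```text
t: 18.6
position: [0.5206, -0.2499, 0.0491]
tcp_rot: [[-0.978, 0.209, 0.0], [0.209, 0.978, 0.0], [-0.0, 0.0, -1.0]]
ft_force: [0.1, -0.1, -4.9]
finger_gap: 0.0533
finger_force: 35.0
```

Request:
{"fn": "arm_command", "kwargs": {"rows": [[0,0,0.7,0,0,0],[0,0,0.7,0,0,0]]}}

```text
t: 18.8
position: [0.5207, -0.2499, 0.0487]
tcp_rot: [[-0.978, 0.209, 0.001], [0.209, 0.978, -0.0], [-0.001, 0.0, -1.0]]
ft_force: [-0.7, 0.2, -3.3]
finger_gap: 0.0537
finger_force: 35.0
```

Request:
{"fn": "arm_command", "kwargs": {"rows": [[0,0,0.6,0,0,0],[0,0,0.6,0,0,0]]}}

```text
t: 19.0
position: [0.521, -0.25, 0.0486]
tcp_rot: [[-0.978, 0.209, 0.001], [0.209, 0.978, -0.0], [-0.002, -0.0, -1.0]]
ft_force: [-1.2, 1.7, 4.3]
finger_gap: 0.0536
finger_force: 35.0
```

The pack seats at exactly the expected height. Release it and rise.

Request:
{"fn": "arm_command", "kwargs": {"rows": [[0,0,0,0,0,0],[0,0,0,0,0,0]], "grip_force": 6}}

```text
t: 19.2
position: [0.521, -0.25, 0.0486]
tcp_rot: [[-0.978, 0.209, 0.001], [0.209, 0.978, -0.001], [-0.002, -0.0, -1.0]]
ft_force: [0.1, 1.9, 6.5]
finger_gap: 0.0543
finger_force: 6.0
```

Request:
{"fn": "arm_command", "kwargs": {"rows": [[0,0,0,0,0,0],[0,0,0,0,0,0],[0,0,0,0,0,0],[0,0,0,0,0,0],[0,0,-8,0,0,0],[0,0,-25,0,0,0],[0,0,-50,0,0,0],[0,0,-85,0,0,0],[0,0,-110,0,0,0],[0,0,-110,0,0,0]], "hand": 72}}

```text
t: 20.2
position: [0.5217, -0.2505, 0.1618]
tcp_rot: [[-0.978, 0.209, 0.005], [0.209, 0.978, -0.003], [-0.006, -0.002, -1.0]]
ft_force: [-0.2, -0.5, -0.8]
finger_gap: 0.0721
finger_force: 0.0
```

```bash
python3 - <<'E'
from h import *
st()
S=cam('side');P=cloud(S)
m=(P[...,0]>.45)&(P[...,0]<.6)&(P[...,1]>-.31)&(P[...,1]<-.2)&(P[...,2]>.05)&(P[...,2]<.07)
k,l,s,_=cv2.connectedComponentsWithStats(m.astype(np.uint8)); m=l==1+np.argmax(s[1:,4]);Q=P[m]
A=np.c_[Q[:,:2]-Q[:,:2].mean(0),np.ones(len(Q))];print('pack top',np.linalg.lstsq(A,Q[:,2],rcond=None)[0],len(Q)); rect(S,m,.058,'pack')
u=np.r_[np.cos(np.radians(12)),-np.sin(np.radians(12))]
f=np.r_[.4465,-.2345]
p=f-u*.06
go((p[0],p[1],.16),78.0,0); print(p)
g=cv2.resize(S['color'][205:295,320:430,::-1],(550,450),interpolation=cv2.INTER_CUBIC); cv2.imwrite('pics/seat.png',g)
E
```

```text
t 20.2 pos [ 0.5217 -0.2505  0.1618] z [ 0.0054 -0.0031 -1.    ] y [ 0.209   0.9779 -0.0019] q [ -32.195    28.9853  100.6453    0.0177   50.0117 -110.1402] F [-0.172  -0.5356 -0.8227] gap 0.07213048789087999 0.0
pack top [0.0016 0.0142 0.0575] 423
pack [ 522.4 -253.8] [ 61.4 135.2] 78.0 423
row [136.2  -0.4  -0.6] [-0.06  0.2  -0.07] rows>= 3
[ 0.3878 -0.222 ]
```

View pics/seat.png

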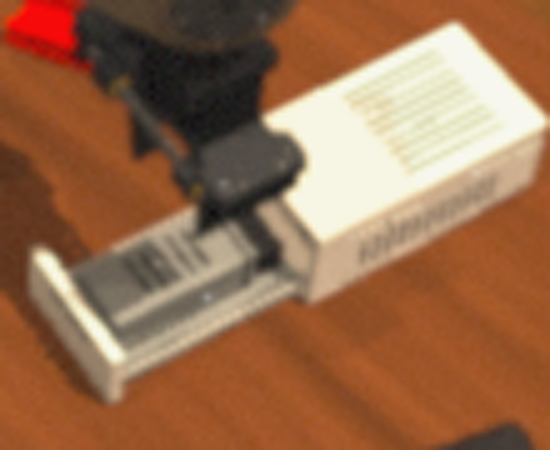

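The pack sits flat in the tray (crop (170,270)), level with its top at about 58 mm. Now I go round to the front, close the fingers and push.

Request:
{"fn": "arm_command", "kwargs": {"rows": [[20,0,0,0,0,0],[55,0,0,0,0,0],[90,0,0,0,0,0],[120,0,0,0,0.2,0],[136,0,0,0,0.2,0],[136,0,15,0,0.2,0],[136,0,45,0,0.2,0],[136,0,75,0,0.2,0],[136,0,100,0,0.2,0],[136,0,112,0,0.2,0],[136,0,112,0,0.2,0],[136,0,112,0,0.2,0]], "hand": 0, "grip_force": 20}}

```text
t: 21.45
position: [0.3874, -0.2213, 0.0457]
tcp_rot: [[-0.978, 0.209, -0.004], [0.209, 0.978, 0.002], [0.004, 0.001, -1.0]]
ft_force: [-0.7, -0.5, -0.6]
finger_gap: 0.0009
finger_force: 0.0
```

```bash
python3 - <<'E'
from h import *
st(); u=np.r_[np.cos(np.radians(12)),-np.sin(np.radians(12))]; p=np.r_[.4465,-.2345]
for k in(-.025,.135): go((*(p+u*k),.048),78.0,0)
E
```

```text
t 21.45 pos [ 0.3874 -0.2213  0.0457] z [-0.004   0.0016 -1.    ] y [0.2091 0.9779 0.0007] q [ -38.1861   32.4771  123.6002   -0.1774   24.1608 -115.9522] F [-0.7169 -0.5152 -0.6412] gap 0.0009399820973326348 0.0
row [-35.5  -0.6  -2.5] [ 0.04 -0.25 -0.07] rows>= 1
row [-195.5   -0.4   -3.1] [ 0.04 -0.25 -0.07] rows>= 4
```

Request:
{"fn": "arm_command", "kwargs": {"rows": [[-15,0,0,0,0,0],[-30,0,-1,0,0,0],[-36,0,-1,0,-0.2,0],[-40,0,-1,0,-0.2,0],[-44,0,-1,0,-0.2,0],[-48,0,-1,0,-0.2,0],[-53,0,-1,0,-0.2,0],[-60,0,-2,0,-0.2,0],[-67,0,-2,0,-0.2,0],[-74,0,-2,0,-0.2,0],[-81,0,-2,0,-0.2,0],[-88,0,-2,0,-0.2,0],[-95,0,-2,0,-0.2,0],[-95,0,-2,0,-0.2,0]]}}

```text
t: 22.85
position: [0.4818, -0.2418, 0.0476]
tcp_rot: [[-0.978, 0.209, 0.002], [0.209, 0.978, -0.001], [-0.002, -0.001, -1.0]]
ft_force: [-0.1, 0.2, -0.5]
finger_gap: 0.0
finger_force: 0.0
```

```bash
cat >> h.py <<'E'
def panel():
    for n in('top','side'):
        c=cam(n);P=cloud(c); w=(c['color'].min(2)>150)&(P[...,0]>.38)&(P[...,0]<.64)&(P[...,1]>-.36)&(P[...,1]<-.14)&(P[...,2]>.045)&(P[...,2]<.072)
        k,l,s,_=cv2.connectedComponentsWithStats(w.astype(np.uint8))
        if k>1: rect(c,l==1+np.argmax(s[1:,4]),.064,n+' panel')
E
python3 - <<'E'
from h import *
st(); panel()
E
```

```text
t 22.85 pos [ 0.4818 -0.2418  0.0476] z [ 0.0019 -0.0009 -1.    ] y [ 0.2089  0.9779 -0.0005] q [ -33.6823   36.3629  110.8075    0.0296   32.7103 -111.6466] F [-0.0686  0.1769 -0.4758] gap 1.2462517284758732e-05 0.0
top panel [ 586.2 -286.7] [12.   6.8] 24.7 4
side panel [ 632.5 -326.4] [8.3 3.2] 41.5 2
```

Request:
{"fn": "arm_command", "kwargs": {"rows": [[-7,0,0,0,-0.1,0],[-14,0,0,0,-0.1,0],[-21,0,0,0,-0.1,0],[-28,0,0,0,-0.1,0],[-35,0,0,0,-0.1,0],[-42,0,0,0,-0.1,0],[-49,0,0,0,-0.1,0],[-56,0,0,0,-0.1,0],[-63,0,0,0,-0.1,0],[-70,0,0,0,-0.1,0]]}}

```text
t: 23.95
position: [0.5496, -0.256, 0.0476]
tcp_rot: [[-0.978, 0.209, 0.002], [0.209, 0.978, -0.0], [-0.002, 0.0, -1.0]]
ft_force: [-1.6, 1.9, -0.4]
finger_gap: 0.0004
finger_force: 1.2
```

```bash
python3 - <<'E'
from h import *
st()
S=cam('side'); g=cv2.resize(S['color'][205:295,320:430,::-1],(550,450),interpolation=cv2.INTER_CUBIC); cv2.imwrite('pics/push.png',g)
E
```

```text
t 23.95 pos [ 0.5496 -0.256   0.0476] z [ 0.002  -0.0003 -1.    ] y [0.2091 0.9779 0.0002] q [ -31.2387   39.9256  101.0014    0.0769   38.9656 -109.2286] F [-1.5556  1.9292 -0.375 ] gap 0.00038987898914726293 1.1551412637345493
```

View pics/push.png

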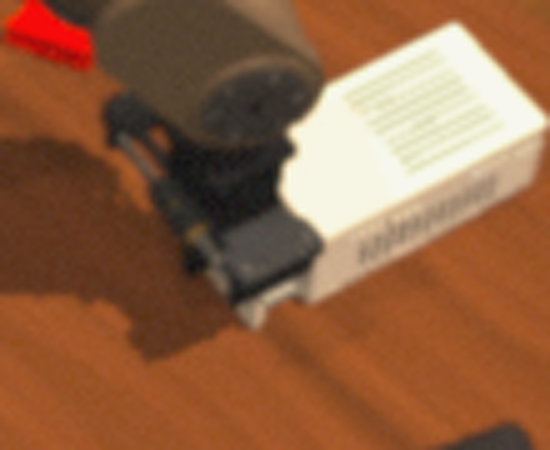

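The panel, at crop (265,300), is about 40 mm from home with the pack under the deck and no jam. Now slowly into the catch.

Request:
{"fn": "arm_command", "kwargs": {"rows": [[-5,0,0,0,0,0],[-10,0,0,0,0,0],[-15,0,0,0,0,0],[-20,0,0,0,0,0],[-24,0,0,0,0,0],[-26,0,0,0,0,0]]}}

```text
t: 24.6
position: [0.5749, -0.2616, 0.0477]
tcp_rot: [[-0.978, 0.209, 0.002], [0.209, 0.978, -0.001], [-0.003, -0.0, -1.0]]
ft_force: [-0.9, -1.4, 0.9]
finger_gap: 0.0004
finger_force: 0.9
```

Request:
{"fn": "arm_command", "kwargs": {"rows": [[-2,0,0,0,0,0],[-4,0,0,0,0,0],[-5,0,0,0,0,0]]}}

```text
t: 24.9
position: [0.5785, -0.2623, 0.0477]
tcp_rot: [[-0.978, 0.209, -0.0], [0.209, 0.978, 0.0], [0.0, 0.0, -1.0]]
ft_force: [-8.5, -0.9, 5.5]
finger_gap: 0.0003
finger_force: 4.1
```

Request:
{"fn": "arm_command", "kwargs": {"rows": [[-1,0,0,0,0,0],[-2,0,0,0,0,0],[-3,0,0,0,0,0]]}}

```text
t: 25.2
position: [0.5815, -0.2629, 0.0477]
tcp_rot: [[-0.978, 0.209, 0.0], [0.209, 0.978, 0.0], [-0.0, 0.0, -1.0]]
ft_force: [-6.4, -0.3, 2.9]
finger_gap: 0.0004
finger_force: 2.8
```

Request:
{"fn": "arm_command", "kwargs": {"rows": [[-1,0,0,0,0,0],[-2,0,0,0,0,0],[-3,0,0,0,0,0]]}}

```text
t: 25.5
position: [0.5856, -0.2638, 0.0478]
tcp_rot: [[-0.978, 0.209, 0.003], [0.209, 0.978, -0.001], [-0.003, 0.0, -1.0]]
ft_force: [-0.3, -0.1, -0.6]
finger_gap: 0.0006
finger_force: 0.0
```

The catch resisted at 8.5 N, then gave way. I push a little further to feel for the stop.

Request:
{"fn": "arm_command", "kwargs": {"rows": [[-1,0,0,0,0,0],[-2,0,0,0,0,0],[-3,0,0,0,0,0]]}}

```text
t: 25.8
position: [0.5884, -0.2643, 0.0477]
tcp_rot: [[-0.978, 0.209, 0.002], [0.209, 0.978, -0.0], [-0.002, 0.0, -1.0]]
ft_force: [-0.1, -0.4, -0.7]
finger_gap: 0.0007
finger_force: 0.1
```

Request:
{"fn": "arm_command", "kwargs": {"rows": [[-1,0,0,0,0,0],[-1.5,0,0,0,0,0]]}}

```text
t: 26.0
position: [0.5884, -0.2643, 0.0477]
tcp_rot: [[-0.978, 0.209, -0.001], [0.209, 0.978, 0.001], [0.001, 0.001, -1.0]]
ft_force: [-10.2, 0.8, 6.1]
finger_gap: 0.0009
finger_force: 4.9
```

The firm stop is felt at the predicted place. Back off and lift clear.

Request:
{"fn": "arm_command", "kwargs": {"rows": [[5,0,0,0,0,0],[20,0,0,0,0,0],[50,0,0,0,0,0],[90,0,-5,0,0,0],[130,0,-40,0,0,0],[150,40,-85,0,0,0],[150,90,-130,0,0,0],[150,140,-170,0,0,0],[150,180,-190,0,0,0],[150,180,-190,0,0,0],[150,180,-190,0,0,0]]}}

```text
t: 27.1
position: [0.4813, -0.0544, 0.2403]
tcp_rot: [[-0.979, 0.206, 0.008], [0.206, 0.979, -0.001], [-0.008, 0.0, -1.0]]
ft_force: [0.3, -0.2, -1.1]
finger_gap: 0.0004
finger_force: 0.0
```

```bash
python3 - <<'E'
from h import *
st()
u=np.r_[np.cos(np.radians(12)),-np.sin(np.radians(12))]; v=np.r_[-u[1],u[0]]; c0=np.r_[.7113,-.290]
for n in('top','side'):
    P=cloud(cam(n)); D=P[...,:2]-c0; a=D@u; b=D@v; z=P[...,2]
    m=(abs(b)<.045)&(z>.025)&(z<.06)&(a<-.08)&(a>-.3); print(n,'front face a',m.sum(),np.percentile(a[m],[2,10,50,90]) if m.sum() else '')
    m=(abs(b)<.04)&(z>.052)&(z<.07)&(a<-.08)&(a>-.3); print('band',m.sum(),np.percentile(a[m],[5,50,95]) if m.sum() else '')
E
```

```text
t 27.1 pos [ 0.4813 -0.0544  0.2403] z [ 0.0078 -0.0011 -1.    ] y [0.2058 0.9786 0.0005] q [-14.293   16.1006 108.2176   0.0564  55.2342 -92.4504] F [ 0.3083 -0.2149 -1.0604] gap 0.0004099663572606963 0.0
top front face a 41 [-0.1178 -0.117  -0.1162 -0.1116]
band 67 [-0.1168 -0.1121 -0.1052]
side front face a 105 [-0.1164 -0.1153 -0.1138 -0.1103]
band 91 [-0.1152 -0.1106 -0.1021]
```

The outer face is at -0.115, which is the unit's front plus the 10 mm panel. The drawer is home and held with the arm away, so I hand the job in.

```bash
python3 -c "
from bench import r
print(r.finish_job())"
```

```text
the job is handed in; nothing more can be done
None
```

The job is handed in, with no verdict returned: the pack was laid flat on its sockets, regrasped and seated flat over both pegs, the drawer was pushed past its catch to the firm stop, and the cameras showed it still home after the arm backed away.

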